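# Complete the row of reagent bottles

## Robot

A 7-joint arm with a two-finger parallel gripper is mounted at the origin on a cart in front of the work surface, level with it; the furniture and walls round the work are solid. World frame = base frame: x ahead of the robot, y to its left, z up, the work surface at z = 0. Lengths are in m, angles in rad, forces in N, time in s.
With the tool pointing down it reaches from about 0.35 to 0.9 m from the base axis. Payload 7.2 kg.
Tool frame: the origin (TCP) lies at the very end of the fingers, on their centre line; the grasp point (between the pads) lies r.pinch_z behind it (r.pinch_z is the distance from the TCP to the grasp point, in m); z points along the fingers, y is the line along which they close (so a half turn about z gives the same grasp; the last joint's range is limited). The gripper opens to 85 mm and grips with 20 to 120 N. Pads are 22 mm wide; open, the fingers measure 114 mm over their backs; the gripper's body (76 mm by 85 mm) begins 54 mm behind the grasp point. The pads swing forward as they close: fully open they stand 13 mm farther back than shut.
Start: joints at [-1.214, 0.411, -0.013, 1.596, 0.006, 1.134, -0.082], TCP at [0.258, 0.569, 0.231] pointing down, gripper open.
Joint ranges: [-2.95, 2.95], [-0.29, 1.99], [-1.47, 1.44], [0.14, 2.54], [-1.03, 4.17], [0.13, 1.85], [-2.86, 2.86]. Speed limits (rad/s): [2.39, 2.39, 3.01, 3.01, 3.14, 3.14, 3.14].

## Interface

Orientations are given as a unit quaternion [x, y, z, w].
In Python, from station import r gives the robot as it stands.
- The arm moves only by the tool apply_moves, never from a script. Its argument "increments" is a list of rows, each an object of numbers: "tx", "ty", "tz": the shift along the tool's x, y, z in mm; "spin": the turn about the tool's z in rad. In form: [{"tx": .., "ty": .., "tz": .., "spin": ..}, ...]. A call has 1 to 12 rows; each row is the pose to reach, as a shift and turn from the pose commanded when the call began, along the tool's axes at that moment; what a row does not reach only later rows make up. A row lasts 1/8 s, in which the tool goes at most 62.5 mm and 10.7 degrees, less where a joint would pass 70% of its speed; a pose out of reach is approached as far as the arm can. A call with a gripper value outside its range is refused whole. "gripper" is the gripper command: -1 is shut, 1 is fully open, values between are in proportion, set as the call begins (left out, the last holds). The fingers move at their own pace and stop on an object; "newtons" is the grip in N (left out, the last holds). Time passes only in rows, so rows that repeat a pose let the fingers close. It gives the time, the measured TCP pose, the force, the opening and the grip force at its end, in the units of the state.
- r.read_state(): the state, without advancing time (a new reading comes with each control period).
- r.grab_frame(name): name is "scene" or "top"; returns a dict with "img" (400x640x3 uint8, blue, green, red), "fov_y" (degrees; the focal length in pixels is half the picture's height over the tangent of half this angle, whatever the lens; pixels are square), "cx", "cy" (the principal point, pixels), "extrinsics" (4x4, takes a point from camera to world coordinates). Camera axes: x right, y up, looking along -z (the intrinsics and any distortion apply to the point x, -y, -z); pixel columns grow to the right and rows downward; lengths in m; the calibration is good to about 2 mm. A picture is of the moment at which its call begins. There is no depth.
- r.sign_off(): hands the job in; it is judged then, once.
The state is a dict: "time_s": time; "joint_pos": joint angles; "qd": joint speeds; "effort": joint torques, N m; "eef_pos": TCP position; "ee_rot": TCP orientation; "force": force on the tool from outside, world axes, zero at the start; "ft_torque": the same for the moment, N m; "width": finger opening in m; "gripper_force": force on a finger pad.
Only numpy, scipy, OpenCV 4.12 (cv2) and the standard library are available. Lean on these libraries where they do the work, as an engineer would, in place of code of your own. Each camera call takes 0.05 s, during which the arm holds its last target. There are 200 camera calls.

## Task

Complete the row of small brown bottles on the low white shelf: take the two brown bottles that stand on the bench and set each one upright on its own empty round mark, centred on it, so that all four stand side by side in line. Leave the two bottles already on the shelf, the beaker and the large clear bottle standing where they are.

Things in the scene. Friction and masses are not known exactly. Their poses are not given: they have to be found in the camera images.
- stray_1: One of the two bottles to be put away, standing on the bench: brown glass screw-cap bottle, 95 mm tall: round body 43 mm in diameter up to 50 mm above its base, then a shoulder that narrows to a ribbed cap 29 mm in diameter from 70 to 94 mm above its base; 50 to 105 g. Origin: centre of its underside; z up when it stands.
- stray_2: The other bottle to be put away, standing on the bench, the same kind as stray_1.
- row_1: A bottle of the same kind that already stands on the shelf, on one of the four places of the row.
- row_2: A second bottle of the same kind that already stands on the shelf.
- place_a: First empty place on the shelf: a flat grey round mark 50 mm in diameter (under 1 mm thick, no obstacle). Origin: its centre on the shelf board's top, 60 mm above the bench.
- place_b: The second empty place on the shelf, with a mark like that of place_a; either bottle may go to either place.
- shelf: Low white shelf fixed to the bench: a board 100 mm deep (x) and 310 mm long (y) with its top 60 mm above the bench, a lip 8 mm thick and 19 mm high above the board along the far (+x) edge. Origin: on the bench under the board's centre; x points away from the robot across the row, y along the row. The four places lie along the middle line of the board (x = 0), at y = -112.5, -37.5, +37.5 and +112.5 mm; two are taken, two are empty.
- gel_imager_right: Obstacle: the large white instrument, fixed, that stands behind the loose bottles and behind the left end of the shelf. Its flat front lies 0.21 m nearer the robot than its origin (at x = 0.585 m), it is 0.59 m tall and reaches 0.26 m to either side of its origin in y. Keep wrist and elbow on the near side of its front. Origin: centre of its underside, on the bench.
- beaker: Bystander: small clear glass beaker, 44 mm in diameter, 60 mm tall, standing empty on the bench. Origin: centre of its underside.
- clear_bottle: Bystander: large clear glass bottle with a screw cap, 66 mm in diameter, 128 mm tall, standing on the bench. Origin: centre of its underside.
Things that resemble listed ones, but are neither listed nor needed, are in the scene too. Leave any green look-alike of the stray_1 alone.

How it is judged:
By the outcome, as a careful person would: the job done as asked, in the order asked, and still so for the second after the job is handed in, with the robot touching nothing.
It also fails if it takes over 64 s, if anything falls off the work surface, if the arm or the gripper's body presses on something with over 40 N, if the wrist force passes 120 N, or if a joint passes its speed limit or range.

## Working session

There is one attempt and no reset: what is moved stays moved. The work goes in short steps, Python scripts to look and compute and a tool call to move; the robot and the scene stay as the last step left them, time stands still between calls to the robot, and variables do not carry over. Pictures are saved under pics/ and viewed, at most 10 in all, crops included, and the job is handed in when it is done.

Besides the shell and the picture viewer there is one more tool, called after ">>>" by a JSON object that holds its "method" and its "body", one argument or row to a line. apply_moves: Moves the arm, as the interface text tells. Its arguments: {"type":"object","properties":{"increments":{"type":"array"},"gripper":{"type":"number"},"newtons":{"type":"number"}},"required":["increments"]}

```bash
mkdir -p pics; ls
python3 - <<'E'
from station import r
import cv2,numpy as np
for n in("scene","top"):
    f=r.grab_frame(n);cv2.imwrite(f"pics/{n}0.png",f["img"])
    print(n,f["fov_y"],f["cx"],f["cy"],np.round(f["extrinsics"],4).tolist(),[k for k in f])
s=r.read_state();print(s,r.pinch_z)
E
```

```text
pics
scene 49.13965742715185 312.73613459615507 201.48226210420344 [[0.4718, 0.6357, -0.6111, -0.2273], [-0.8817, 0.3451, -0.3217, -0.3651], [0.0064, 0.6905, 0.7233, 1.0254], [0.0, 0.0, 0.0, 1.0]] ['img', 'fov_y', 'cx', 'cy', 'extrinsics']
top 43.41784968541822 317.72731663637285 197.63702007064632 [[-0.1407, 0.9689, -0.2037, 0.2144], [-0.99, -0.1364, 0.0347, 0.1315], [0.0059, 0.2065, 0.9784, 1.8875], [0.0, 0.0, 0.0, 1.0]] ['img', 'fov_y', 'cx', 'cy', 'extrinsics']
{'time_s': 0.1, 'joint_pos': array([-1.21419803,  0.41184607, -0.01273162,  1.59696927,  0.00561651,
        1.13429546, -0.08217376]), 'qd': array([-0.00029177, -0.00176438, -0.00099364, -0.0017371 , -0.00062247,
        0.00231266, -0.00095957]), 'effort': array([ 2.49565885e-03, -6.01823974e+01,  6.84287958e-01, -3.00083220e+01,
        1.40626080e-02,  6.45165390e-03,  2.47468699e-05]), 'eef_pos': array([0.25742877, 0.56902687, 0.23051711]), 'ee_rot': array([ 2.10768802e-01,  9.77535658e-01, -7.34241827e-04, -1.01183203e-04]), 'force': array([-0.28836678, -0.9635496 , -0.22820177]), 'ft_torque': array([-0.04114411, -0.00438723,  0.03714055]), 'gripper_force': 0.0, 'width': 0.08550534014767784} 0.0187
```

View pics/scene0.png

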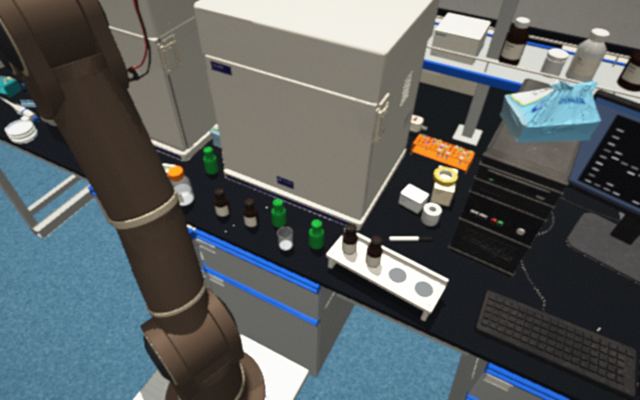

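View pics/top0.png

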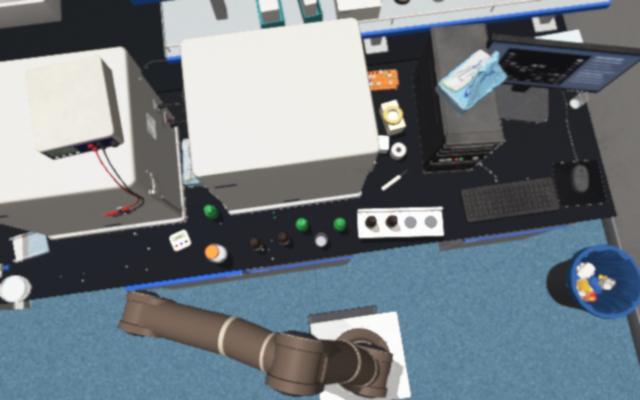

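Scene view: brown bottles on the bench at (222,203) and (250,213). Row bottles are at (350,240) and (374,252), with empty marks at (397,275) and (425,289). Things that could be mistaken for the strays are the green bottles (210,160), (278,213), (316,234), the orange-capped clear bottle (180,185), and the brown bottles on the far rack (515,40). I choose the two brown ones on the bench and check them in a crop.

Run:
```python
import cv2,numpy as np
a=cv2.imread("pics/scene0.png")[170:320,160:460];b=cv2.imread("pics/top0.png")[190:280,190:460]
a=cv2.resize(a[:, :],None,fx=2.6,fy=2.6,interpolation=3)[:, :780]
cv2.imwrite("pics/ca.png",a);cv2.imwrite("pics/cb.png",cv2.resize(b,None,fx=2.9,fy=2.9,interpolation=3))
```

```text
(no output)
```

View pics/ca.png

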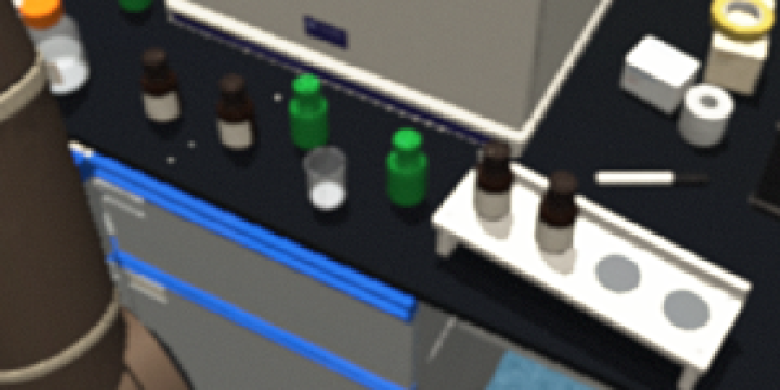

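View pics/cb.png

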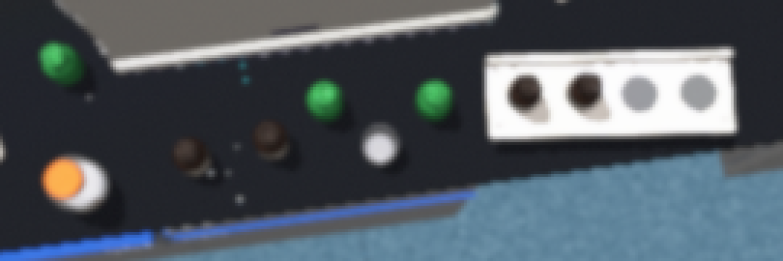

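The crops confirm two brown bottles with white labels: scene crop (153,56) and (232,80), top crop (187,152) and (268,134). The marks are at (617,273) and (686,309) in the scene crop.

```bash
cat > cam.py <<'E'
import numpy as np,cv2
from station import r
def cam(n):
    f=r.grab_frame(n);h=f["img"].shape[0];F=h/2/np.tan(np.radians(f["fov_y"])/2)
    return f,F
def px2w(f,F,u,v,z):
    d=f["extrinsics"][:3,:3]@np.array([(u-f["cx"])/F,-(v-f["cy"])/F,-1]);o=f["extrinsics"][:3,3]
    return (o+d*(z-o[2])/d[2])[:2]
def w2px(f,F,P):
    E=f["extrinsics"];p=(np.asarray(P)-E[:3,3])@E[:3,:3]
    return np.c_[f["cx"]+F*p[:,0]/-p[:,2],f["cy"]-F*p[:,1]/-p[:,2]]
E
python3 - <<'E'
from cam import *
np.set_printoptions(precision=4,suppress=True)
S=cam("scene");T=cam("top")
s=lambda u,v,z:px2w(*S,u/2.6+160-.3,v/2.6+170-.3,z)
t=lambda u,v,z:px2w(*T,u/2.9+190-.3,v/2.9+190-.3,z)
print("mark scene",s(617,273,.06),s(686,309,.06)," top",t(639,94,.06),t(698,93,.06))
print("row cap s",s(495,148,.095),s(563,179,.095),"t",t(524,90,.095),t(585,88,.095))
print("stray cap s",s(153,56,.095),s(232,80,.095),"t",t(187,152,.095),t(268,134,.095))
# grey mark centroids
for n,C,(x0,x1,y0,y1) in (("scene",S,(385,440,262,302)),("top",T,(400,442,210,236))):
    im=C[0]["img"][y0:y1,x0:x1].astype(int);g=im.mean(2)
    m=((g>110)&(g<185)&(np.ptp(im,axis=2)<25)).astype(np.uint8)
    k,l,st,c=cv2.connectedComponentsWithStats(m)
    for i in range(1,k):
        if st[i,4]>40: print(n,st[i],c[i]+[x0,y0],px2w(*C,*(c[i]+[x0,y0]),.06))
# dark-brown strays bbox of the label etc: beaker
print("beaker s",s(326,155,.06),"t",t(381,147,.06),"base s",s(328,200,0))
E
```

```text
mark scene [ 0.4591 -0.2567] [ 0.4515 -0.3318]  top [ 0.4561 -0.2572] [ 0.4469 -0.3318]
row cap s [ 0.523  -0.0886] [ 0.5183 -0.1692] t [ 0.4765 -0.1086] [ 0.4684 -0.1843]
stray cap s [0.4614 0.3173] [0.4728 0.2157] t [0.4582 0.3159] [0.4664 0.2142]
scene [ 16   0  39  20 144] [421.7708 271.1944] [ 0.5009 -0.3106]
scene [  4   6  17  14 185] [397.1297 274.7081] [ 0.4593 -0.257 ]
scene [ 30  20  18  15 201] [423.3134 288.8259] [ 0.4505 -0.3315]
top [ 5  7 11 11 98] [410.0408 222.0408] [ 0.4564 -0.2572]
top [ 25   6  12  12 104] [430.3942 221.5   ] [ 0.4479 -0.332 ]
beaker s [0.4529 0.082 ] t [0.4351 0.077 ] base s [0.439  0.0738]
```

```bash
cat >> cam.py <<'E'
from scipy.spatial.transform import Rotation as Ro
def delta(goal,closing=None):
    s=r.read_state();R=Ro.from_quat(s["ee_rot"]).as_matrix()
    d=1000*R.T@(np.asarray(goal)-s["eef_pos"]);y=R[:,1];a=0
    if closing is not None:
        c=np.array([*closing,0])/np.hypot(*closing); a=np.arcsin(np.clip(R[:,2]@np.cross(y,c*np.sign(c@y)),-1,1))
    return np.round(d,1),round(a,3)
E
python3 - <<'E'
from cam import *
np.set_printoptions(precision=4,suppress=True)
S=cam("scene");T=cam("top")
s=lambda u,v,z:px2w(*S,u/2.6+160-.3,v/2.6+170-.3,z)
t=lambda u,v,z:px2w(*T,u/2.9+190-.3,v/2.9+190-.3,z)
a=np.array([.458,-.257]);b=np.array([.449,-.3318])
print("row s",s(495,148,.155),s(563,179,.155),"t",t(524,90,.155),t(585,88,.155),"expect",a+2*(a-b),a+a-b)
for A in ([.4598,.3166],[.4696,.215]):
    print("scene cap/base",w2px(*S,[[*A,.095],[*A,0],[A[0]-.0215*.9,A[1]-.0215*.45,0]])*1,"top",w2px(*T,[[*A,.095]]))
print(delta([.460,.3165,.2305],(0,1)))
E
```

```text
row s [ 0.4746 -0.1064] [ 0.4702 -0.1818] t [ 0.4677 -0.1005] [ 0.4599 -0.1738] expect [ 0.476  -0.1074] [ 0.467  -0.1822]
scene cap/base [[218.4182 191.6364]
 [222.918  212.9088]
 [221.7444 218.0425]] top [[253.9324 241.702 ]]
scene cap/base [[248.5192 201.2456]
 [251.5804 222.4497]
 [250.703  227.7921]] top [[281.7705 235.0594]]
(array([-288.7, -146.9,    0.6]), np.float64(-0.425))
```

>>> {"method": "apply_moves", "body": {
  "increments": [
    {"tx": -30, "ty": -15, "spin": -0.1},
    {"tx": -65, "ty": -35, "spin": -0.2},
    {"tx": -105, "ty": -55, "spin": -0.31},
    {"tx": -145, "ty": -75, "spin": -0.31},
    {"tx": -185, "ty": -95, "spin": -0.31},
    {"tx": -225, "ty": -115, "spin": -0.31},
    {"tx": -260, "ty": -132, "spin": -0.31},
    {"tx": -280, "ty": -142, "spin": -0.31},
    {"tx": -289.5, "ty": -146, "spin": -0.31},
    {"tx": -289.5, "ty": -146, "spin": -0.31},
    {"tx": -289.5, "ty": -146, "spin": -0.31},
    {"tx": -289.5, "ty": -146, "spin": -0.31}
  ],
  "gripper": 0.7
}}

```text
$.increments[0]: bad value
```

Run:
```python
from cam import *
S=cam("scene")
print(delta([.461,.317,.025],(.117,.993)),r.read_state()["eef_pos"],r.read_state()["width"])
cv2.imwrite("pics/c1.png",cv2.resize(S[0]["img"][100:250,140:340],None,fx=3.5,fy=3.5,interpolation=3))
```

```text
(array([-289.4, -146. ,  206.2]), np.float64(-0.307)) [0.25752987 0.56935171 0.23109279] 0.08532438437659028
```

View pics/c1.png

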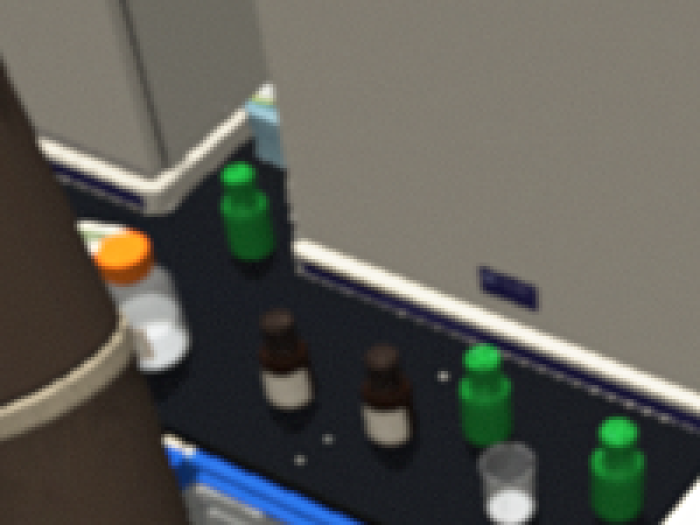

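The crop (no move made; the call was refused) shows the A cap at (219,191) and the B cap at (249,201), which agrees with the estimates.

>>> {"method": "apply_moves", "body": {
  "increments": [
    {"tx": -30, "ty": -15, "tz": 0, "spin": -0.1},
    {"tx": -65, "ty": -35, "tz": 0, "spin": -0.2},
    {"tx": -105, "ty": -55, "tz": 0, "spin": -0.31},
    {"tx": -145, "ty": -75, "tz": 0, "spin": -0.31},
    {"tx": -185, "ty": -95, "tz": 0, "spin": -0.31},
    {"tx": -225, "ty": -115, "tz": 0, "spin": -0.31},
    {"tx": -260, "ty": -132, "tz": 0, "spin": -0.31},
    {"tx": -280, "ty": -142, "tz": 0, "spin": -0.31},
    {"tx": -289.5, "ty": -146, "tz": 0, "spin": -0.31},
    {"tx": -289.5, "ty": -146, "tz": 0, "spin": -0.31},
    {"tx": -289.5, "ty": -146, "tz": 0, "spin": -0.31},
    {"tx": -289.5, "ty": -146, "tz": 0, "spin": -0.31}
  ],
  "gripper": 0.7
}}

```text
time_s: 1.85
eef_pos: [0.4604, 0.3181, 0.2313]
ee_rot: [0.056, 0.998, 0.0, -0.0]
force: [-0.0, -0.5, -0.0]
width: 0.0725
gripper_force: 0.0
```

Run:
```python
from cam import *
S=cam("scene")
print(delta([.461,.316,.025],(.117,.993)),r.read_state()["eef_pos"],r.read_state()["width"])
cv2.imwrite("pics/c2.png",cv2.resize(S[0]["img"][100:250,140:340],None,fx=3.5,fy=3.5,interpolation=3))
```

```text
(array([ -0.7,  -2. , 206.2]), np.float64(0.004)) [0.46056284 0.31798456 0.23124014] 0.07241581515123821
```

View pics/c2.png

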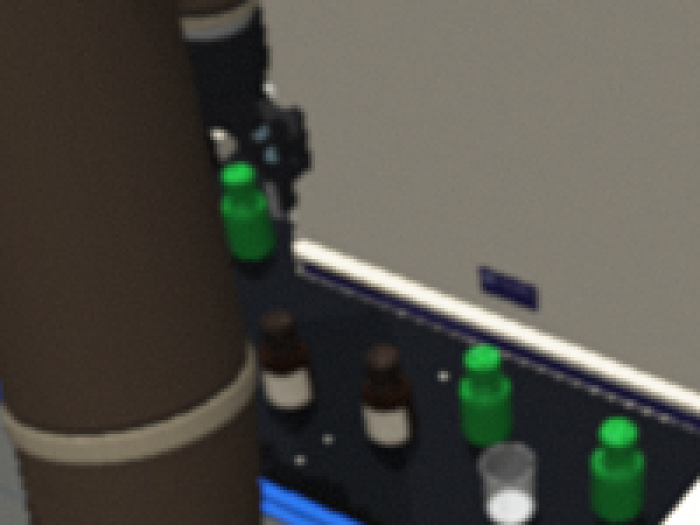

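The picture shows both bottles undisturbed, with the gripper above A. Descending.

>>> {"method": "apply_moves", "body": {
  "increments": [
    {"tx": -0.5, "ty": -1.5, "tz": 20, "spin": 0},
    {"tx": -0.5, "ty": -1.5, "tz": 45, "spin": 0},
    {"tx": -0.5, "ty": -1.5, "tz": 70, "spin": 0},
    {"tx": -0.5, "ty": -1.5, "tz": 95, "spin": 0},
    {"tx": -0.5, "ty": -1.5, "tz": 120, "spin": 0},
    {"tx": -0.5, "ty": -1.5, "tz": 140, "spin": 0},
    {"tx": -0.5, "ty": -1.5, "tz": 160, "spin": 0},
    {"tx": -0.5, "ty": -1.5, "tz": 175, "spin": 0},
    {"tx": -0.5, "ty": -1.5, "tz": 190, "spin": 0},
    {"tx": -0.5, "ty": -1.5, "tz": 200, "spin": 0},
    {"tx": -0.5, "ty": -1.5, "tz": 206, "spin": 0},
    {"tx": -0.5, "ty": -1.5, "tz": 206, "spin": 0}
  ]
}}

```text
time_s: 3.4
eef_pos: [0.4615, 0.3155, 0.0251]
ee_rot: [0.057, 0.998, -0.0, -0.0]
force: [-0.7, -0.5, 0.2]
width: 0.0728
gripper_force: 0.0
```

>>> {"method": "apply_moves", "body": {
  "increments": [
    {"tx": 0, "ty": 0, "tz": 0, "spin": 0},
    {"tx": 0, "ty": 0, "tz": 0, "spin": 0},
    {"tx": 0, "ty": 0, "tz": 0, "spin": 0},
    {"tx": 0, "ty": 0, "tz": 0, "spin": 0},
    {"tx": 0, "ty": 0, "tz": 0, "spin": 0},
    {"tx": 0, "ty": 0, "tz": 0, "spin": 0}
  ],
  "gripper": -0.3,
  "newtons": 25
}}

```text
time_s: 4.15
eef_pos: [0.462, 0.3159, 0.026]
ee_rot: [0.057, 0.998, 0.0, 0.0]
force: [0.6, -1.0, 6.7]
width: 0.0418
gripper_force: 25.3
```

>>> {"method": "apply_moves", "body": {
  "increments": [
    {"tx": 0, "ty": 0, "tz": -5, "spin": 0},
    {"tx": 0, "ty": 0, "tz": -15, "spin": 0},
    {"tx": 0, "ty": 0, "tz": -35, "spin": 0},
    {"tx": 0, "ty": 0, "tz": -60, "spin": 0},
    {"tx": 0, "ty": 0, "tz": -90, "spin": 0},
    {"tx": 0, "ty": 0, "tz": -120, "spin": 0},
    {"tx": 0, "ty": 0, "tz": -150, "spin": 0},
    {"tx": 0, "ty": 0, "tz": -180, "spin": 0},
    {"tx": 0, "ty": 0, "tz": -200, "spin": 0},
    {"tx": 0, "ty": 0, "tz": -210, "spin": 0},
    {"tx": 0, "ty": 0, "tz": -210, "spin": 0}
  ]
}}

```text
time_s: 5.52
eef_pos: [0.4616, 0.3156, 0.2357]
ee_rot: [0.057, 0.998, 0.0, 0.0]
force: [0.7, -0.6, -1.3]
width: 0.0418
gripper_force: 25.5
```

Run:
```python
from cam import *
s=r.read_state();print(s["force"],s["width"],s["gripper_force"])
print(delta([.449,-.3318,.235],(.117,.993)),s["eef_pos"])
```

```text
[ 0.71937241 -0.62980995 -1.33728814] 0.041827999593130306 25.52981042827014
(array([-6.170e+01, -6.446e+02,  4.000e-01]), np.float64(0.002)) [0.46157813 0.31561256 0.23573917]
```

>>> {"method": "apply_moves", "body": {
  "increments": [
    {"tx": -1, "ty": -10, "tz": 0, "spin": 0},
    {"tx": -3, "ty": -30, "tz": 0, "spin": 0},
    {"tx": -6, "ty": -60, "tz": 0, "spin": 0},
    {"tx": -10, "ty": -100, "tz": 0, "spin": 0},
    {"tx": -13, "ty": -140, "tz": 0, "spin": 0},
    {"tx": -17, "ty": -180, "tz": 0, "spin": 0},
    {"tx": -21, "ty": -220, "tz": 0, "spin": 0},
    {"tx": -25, "ty": -260, "tz": 0, "spin": 0},
    {"tx": -29, "ty": -300, "tz": 0, "spin": 0},
    {"tx": -32, "ty": -340, "tz": 0, "spin": 0},
    {"tx": -35, "ty": -370, "tz": 0, "spin": 0},
    {"tx": -37, "ty": -390, "tz": 0, "spin": 0}
  ]
}}

```text
time_s: 7.02
eef_pos: [0.4521, -0.079, 0.2349]
ee_rot: [0.059, 0.998, -0.0, -0.0]
force: [-0.1, 0.5, -0.9]
width: 0.0418
gripper_force: 25.5
```

>>> {"method": "apply_moves", "body": {
  "increments": [
    {"tx": -1, "ty": -20, "tz": 0, "spin": 0},
    {"tx": -5, "ty": -50, "tz": 0, "spin": 0},
    {"tx": -8, "ty": -85, "tz": 0, "spin": 0},
    {"tx": -12, "ty": -120, "tz": 0, "spin": 0},
    {"tx": -15, "ty": -155, "tz": 0, "spin": 0},
    {"tx": -18, "ty": -190, "tz": 0, "spin": 0},
    {"tx": -21, "ty": -220, "tz": 0, "spin": 0},
    {"tx": -23, "ty": -240, "tz": 0, "spin": 0},
    {"tx": -24, "ty": -250, "tz": 0, "spin": 0},
    {"tx": -24.5, "ty": -254.5, "tz": 0, "spin": 0},
    {"tx": -24.5, "ty": -254.5, "tz": 0, "spin": 0},
    {"tx": -24.5, "ty": -254.5, "tz": 0, "spin": 0}
  ]
}}

```text
time_s: 8.52
eef_pos: [0.449, -0.3309, 0.2352]
ee_rot: [0.057, 0.998, 0.0, 0.0]
force: [0.0, 0.5, -0.1]
width: 0.0422
gripper_force: 25.5
```

Run:
```python
from cam import *
S=cam("scene");s=r.read_state();p=s["eef_pos"]
print(delta([.449,-.3318,.085],(.117,.993)),p,s["force"])
cv2.imwrite("pics/c3.png",cv2.resize(S[0]["img"][170:310,320:500],None,fx=4,fy=4,interpolation=3))
R=.0215;t=np.linspace(0,6.28,13)
q=lambda z:(w2px(*S,np.c_[p[0]+R*np.cos(t),p[1]+R*np.sin(t),0*t+z])-[320,170])*4
for z in (p[2]-.025,p[2]+.025): a=q(z);print("body circle bbox in crop",a.min(0),a.max(0))
```

```text
(array([-1.000e-01, -9.000e-01,  1.503e+02]), np.float64(0.004)) [ 0.44898645 -0.33096886  0.23527927] [-0.3236974  -0.13908003 -0.93567392]
body circle bbox in crop [423.77295915 305.71848458] [497.4209097  365.52003984]
body circle bbox in crop [441.10908215 251.39792796] [517.46027409 311.77159347]
```

View pics/c3.png

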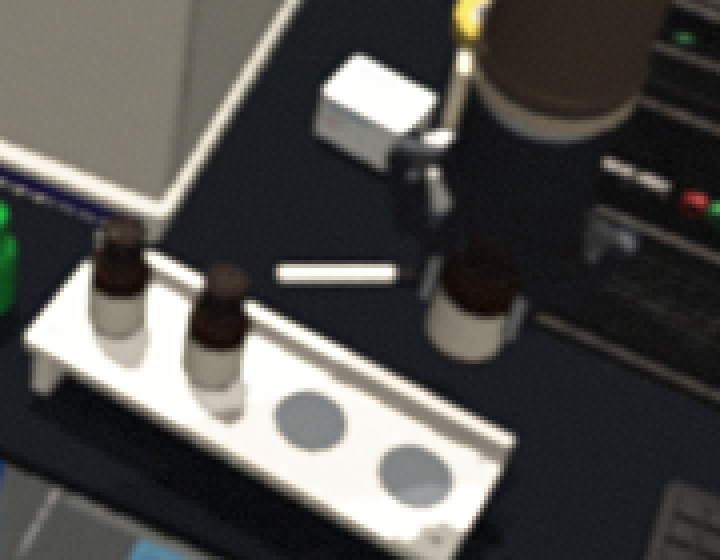

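The bottle hangs upright, with its body at crop x 425–505 and its bottom at y 360. Compared with the projection it sits about 3 mm too far in +x, so I correct for that while lowering.

>>> {"method": "apply_moves", "body": {
  "increments": [
    {"tx": 3, "ty": -1, "tz": 15, "spin": 0},
    {"tx": 3, "ty": -1, "tz": 35, "spin": 0},
    {"tx": 3, "ty": -1, "tz": 55, "spin": 0},
    {"tx": 3, "ty": -1, "tz": 75, "spin": 0},
    {"tx": 3, "ty": -1, "tz": 95, "spin": 0},
    {"tx": 3, "ty": -1, "tz": 112, "spin": 0},
    {"tx": 3, "ty": -1, "tz": 125, "spin": 0},
    {"tx": 3, "ty": -1, "tz": 135, "spin": 0},
    {"tx": 3, "ty": -1, "tz": 141, "spin": 0},
    {"tx": 3, "ty": -1, "tz": 145, "spin": 0},
    {"tx": 3, "ty": -1, "tz": 147, "spin": 0},
    {"tx": 3, "ty": -1, "tz": 147, "spin": 0}
  ]
}}

```text
time_s: 10.07
eef_pos: [0.4458, -0.3325, 0.0884]
ee_rot: [0.057, 0.998, -0.0, 0.0]
force: [0.1, 0.6, -0.9]
width: 0.0416
gripper_force: 25.5
```

Run:
```python
from cam import *
S=cam("scene");s=r.read_state();p=s["eef_pos"]
print(p,s["force"])
cv2.imwrite("pics/c4.png",cv2.resize(S[0]["img"][210:310,320:470],None,fx=5,fy=5,interpolation=3))
# model of where the bottle should be
R=.0215;t=np.linspace(0,6.28,25)
q=lambda z,R:(w2px(*S,np.c_[.4495+R*np.cos(t),-.3318+R*np.sin(t),0*t+z])-[320,210])*5
for z,R in((.06,.025),(.06,.0215),(.11,.0215),(.155,.0145)): a=q(z,R);print(z,R,a.min(0),a.max(0))
```

```text
[ 0.44583397 -0.3324866   0.08850372] [-0.47192893 -0.15807841 -1.20763275]
0.06 0.025 [467.346325  354.4341024] [565.96208047 438.37161289]
0.06 0.0215 [474.20599114 360.14384189] [559.01514214 432.32565249]
0.11 0.0215 [491.794676   304.79341357] [579.54297718 377.87858385]
0.155 0.0145 [523.32124587 263.51786086] [584.40483819 313.3253541 ]
```

View pics/c4.png

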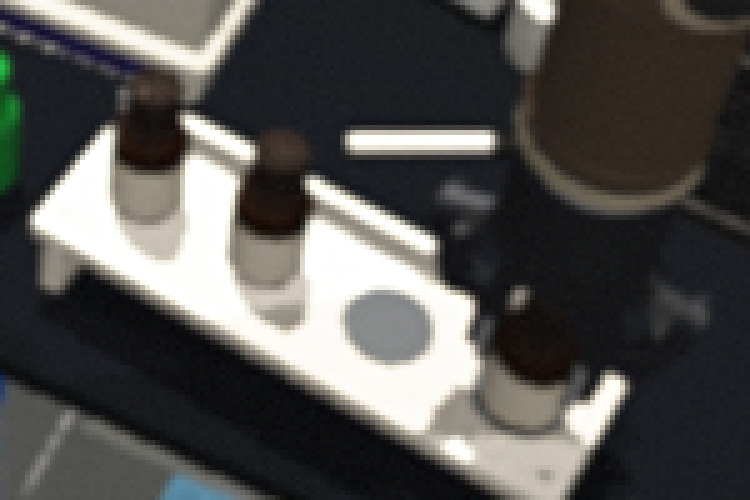

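The bottle base spans x 480–562, bottom at 432, against a predicted 474–559 and 432. That is centred within about 2 mm, so I lower and release.

>>> {"method": "apply_moves", "body": {
  "increments": [
    {"tx": 0, "ty": 1, "tz": 1, "spin": 0},
    {"tx": 0, "ty": 1, "tz": 2, "spin": 0},
    {"tx": 0, "ty": 1, "tz": 2.7, "spin": 0},
    {"tx": 0, "ty": 1, "tz": 2.7, "spin": 0},
    {"tx": 0, "ty": 1, "tz": 2.7, "spin": 0}
  ]
}}

```text
time_s: 10.75
eef_pos: [0.4461, -0.3313, 0.086]
ee_rot: [0.057, 0.998, 0.0, 0.0]
force: [-1.4, 1.9, 5.8]
width: 0.0418
gripper_force: 26.1
```

>>> {"method": "apply_moves", "body": {
  "increments": [
    {"tx": 0, "ty": 0, "tz": 0, "spin": 0},
    {"tx": 0, "ty": 0, "tz": 0, "spin": 0},
    {"tx": 0, "ty": 0, "tz": 0, "spin": 0},
    {"tx": 0, "ty": 0, "tz": 0, "spin": 0},
    {"tx": 0, "ty": 0, "tz": 0, "spin": 0}
  ],
  "gripper": 0.4
}}

```text
time_s: 11.38
eef_pos: [0.4458, -0.3314, 0.0855]
ee_rot: [0.057, 0.998, 0.0, -0.0]
force: [0.2, 0.2, 0.3]
width: 0.0596
gripper_force: 0.0
```

>>> {"method": "apply_moves", "body": {
  "increments": [
    {"tx": 0, "ty": 0, "tz": -5, "spin": 0},
    {"tx": 0, "ty": 0, "tz": -15, "spin": 0},
    {"tx": 0, "ty": 0, "tz": -30, "spin": 0},
    {"tx": 0, "ty": 0, "tz": -50, "spin": 0},
    {"tx": 0, "ty": 0, "tz": -75, "spin": 0},
    {"tx": 0, "ty": 0, "tz": -100, "spin": 0},
    {"tx": 0, "ty": 0, "tz": -125, "spin": 0},
    {"tx": 0, "ty": 0, "tz": -140, "spin": 0},
    {"tx": 0, "ty": 0, "tz": -147, "spin": 0},
    {"tx": 0, "ty": 0, "tz": -147, "spin": 0}
  ]
}}

```text
time_s: 12.62
eef_pos: [0.4458, -0.3313, 0.2326]
ee_rot: [0.057, 0.998, 0.0, 0.0]
force: [-0.2, -0.4, -0.4]
width: 0.0597
gripper_force: 0.0
```

Run:
```python
from cam import *
print(delta([.4735,.2145,.235],(.117,.993)))
```

```text
(array([ 34.9, 545.4,  -2.3]), np.float64(0.003))
```

>>> {"method": "apply_moves", "body": {
  "increments": [
    {"tx": 1, "ty": 20, "tz": 0, "spin": 0},
    {"tx": 3, "ty": 60, "tz": 0, "spin": 0},
    {"tx": 6, "ty": 100, "tz": 0, "spin": 0},
    {"tx": 9, "ty": 150, "tz": 0, "spin": 0},
    {"tx": 12, "ty": 200, "tz": 0, "spin": 0},
    {"tx": 16, "ty": 250, "tz": 0, "spin": 0},
    {"tx": 19, "ty": 300, "tz": 0, "spin": 0},
    {"tx": 22, "ty": 350, "tz": 0, "spin": 0},
    {"tx": 25, "ty": 400, "tz": 0, "spin": 0},
    {"tx": 28, "ty": 440, "tz": 0, "spin": 0},
    {"tx": 30, "ty": 480, "tz": 0, "spin": 0},
    {"tx": 32, "ty": 510, "tz": 0, "spin": 0}
  ],
  "gripper": 0.7
}}

```text
time_s: 14.12
eef_pos: [0.4718, 0.1807, 0.2315]
ee_rot: [0.057, 0.998, -0.0, -0.001]
force: [0.6, -0.7, -0.4]
width: 0.0727
gripper_force: 0.0
```

>>> {"method": "apply_moves", "body": {
  "increments": [
    {"tx": 1, "ty": 20, "tz": 0, "spin": 0},
    {"tx": 2, "ty": 30, "tz": 0, "spin": 0},
    {"tx": 2, "ty": 35.5, "tz": 0, "spin": 0},
    {"tx": 2, "ty": 35.5, "tz": 0, "spin": 0},
    {"tx": 2, "ty": 35.5, "tz": 0, "spin": 0},
    {"tx": 2, "ty": 35.5, "tz": 0, "spin": 0}
  ]
}}

```text
time_s: 14.88
eef_pos: [0.4747, 0.2138, 0.2327]
ee_rot: [0.058, 0.998, 0.0, 0.0]
force: [0.8, 0.2, -0.5]
width: 0.0724
gripper_force: 0.0
```

Run:
```python
from cam import *
print(delta([.4745,.2145,.025],(.117,.993)),r.read_state()["eef_pos"])
```

```text
(array([  0.3,   0.7, 207.7]), np.float64(0.002)) [0.47465007 0.21379208 0.23271281]
```

>>> {"method": "apply_moves", "body": {
  "increments": [
    {"tx": 0, "ty": 0.5, "tz": 20, "spin": 0},
    {"tx": 0, "ty": 0.5, "tz": 45, "spin": 0},
    {"tx": 0, "ty": 0.5, "tz": 70, "spin": 0},
    {"tx": 0, "ty": 0.5, "tz": 95, "spin": 0},
    {"tx": 0, "ty": 0.5, "tz": 120, "spin": 0},
    {"tx": 0, "ty": 0.5, "tz": 140, "spin": 0},
    {"tx": 0, "ty": 0.5, "tz": 160, "spin": 0},
    {"tx": 0, "ty": 0.5, "tz": 177, "spin": 0},
    {"tx": 0, "ty": 0.5, "tz": 192, "spin": 0},
    {"tx": 0, "ty": 0.5, "tz": 202, "spin": 0},
    {"tx": 0, "ty": 0.5, "tz": 207.5, "spin": 0},
    {"tx": 0, "ty": 0.5, "tz": 207.5, "spin": 0}
  ]
}}

```text
time_s: 16.38
eef_pos: [0.4746, 0.2149, 0.0249]
ee_rot: [0.057, 0.998, -0.0, -0.0]
force: [-0.7, -0.5, 0.3]
width: 0.0726
gripper_force: 0.0
```

>>> {"method": "apply_moves", "body": {
  "increments": [
    {"tx": 0, "ty": 0, "tz": 0, "spin": 0},
    {"tx": 0, "ty": 0, "tz": 0, "spin": 0},
    {"tx": 0, "ty": 0, "tz": 0, "spin": 0},
    {"tx": 0, "ty": 0, "tz": 0, "spin": 0},
    {"tx": 0, "ty": 0, "tz": 0, "spin": 0},
    {"tx": 0, "ty": 0, "tz": 0, "spin": 0}
  ],
  "gripper": -0.3,
  "newtons": 25
}}

```text
time_s: 17.12
eef_pos: [0.4749, 0.2151, 0.0257]
ee_rot: [0.057, 0.998, 0.0, 0.0]
force: [-1.5, -0.9, 6.0]
width: 0.0411
gripper_force: 25.5
```

>>> {"method": "apply_moves", "body": {
  "increments": [
    {"tx": 0, "ty": 0, "tz": -5, "spin": 0},
    {"tx": 0, "ty": 0, "tz": -15, "spin": 0},
    {"tx": 0, "ty": 0, "tz": -35, "spin": 0},
    {"tx": 0, "ty": 0, "tz": -60, "spin": 0},
    {"tx": 0, "ty": 0, "tz": -90, "spin": 0},
    {"tx": 0, "ty": 0, "tz": -120, "spin": 0},
    {"tx": 0, "ty": 0, "tz": -150, "spin": 0},
    {"tx": 0, "ty": 0, "tz": -180, "spin": 0},
    {"tx": 0, "ty": 0, "tz": -200, "spin": 0},
    {"tx": 0, "ty": 0, "tz": -210, "spin": 0},
    {"tx": 0, "ty": 0, "tz": -210, "spin": 0}
  ]
}}

```text
time_s: 18.5
eef_pos: [0.4747, 0.215, 0.2356]
ee_rot: [0.057, 0.998, 0.0, 0.0]
force: [0.2, 0.6, -0.5]
width: 0.0411
gripper_force: 25.6
```

Run:
```python
from cam import *
print(delta([.458,-.257,.235],(.117,.993)),r.read_state()["eef_pos"])
```

```text
(array([-3.750e+01, -4.708e+02,  3.000e-01]), np.float64(0.003)) [0.47470108 0.2149758  0.23558962]
```

>>> {"method": "apply_moves", "body": {
  "increments": [
    {"tx": -1, "ty": -10, "tz": 0, "spin": 0},
    {"tx": -2, "ty": -30, "tz": 0, "spin": 0},
    {"tx": -5, "ty": -60, "tz": 0, "spin": 0},
    {"tx": -8, "ty": -100, "tz": 0, "spin": 0},
    {"tx": -11, "ty": -140, "tz": 0, "spin": 0},
    {"tx": -14, "ty": -180, "tz": 0, "spin": 0},
    {"tx": -17, "ty": -220, "tz": 0, "spin": 0},
    {"tx": -20, "ty": -260, "tz": 0, "spin": 0},
    {"tx": -24, "ty": -300, "tz": 0, "spin": 0},
    {"tx": -27, "ty": -340, "tz": 0, "spin": 0},
    {"tx": -30, "ty": -370, "tz": 0, "spin": 0},
    {"tx": -32, "ty": -400, "tz": 0, "spin": 0}
  ]
}}

```text
time_s: 20.0
eef_pos: [0.459, -0.1884, 0.2346]
ee_rot: [0.058, 0.998, 0.0, -0.0]
force: [0.7, -0.1, -0.5]
width: 0.0407
gripper_force: 25.6
```

>>> {"method": "apply_moves", "body": {
  "increments": [
    {"tx": -2, "ty": -25, "tz": 0, "spin": 0},
    {"tx": -4, "ty": -45, "tz": 0, "spin": 0},
    {"tx": -5, "ty": -60, "tz": 0, "spin": 0},
    {"tx": -5.5, "ty": -69, "tz": 0, "spin": 0},
    {"tx": -5.5, "ty": -71, "tz": 0, "spin": 0},
    {"tx": -5.5, "ty": -71, "tz": 0, "spin": 0},
    {"tx": -5.5, "ty": -71, "tz": 0, "spin": 0},
    {"tx": -5.5, "ty": -71, "tz": 0, "spin": 0}
  ]
}}

```text
time_s: 21.0
eef_pos: [0.458, -0.2568, 0.2351]
ee_rot: [0.057, 0.998, 0.0, 0.0]
force: [-0.9, 0.1, -1.2]
width: 0.041
gripper_force: 25.6
```

Run:
```python
from cam import *
S=cam("scene");s=r.read_state();p=s["eef_pos"]
print(delta([.458,-.257,.086],(.117,.993)),p)
cv2.imwrite("pics/c5.png",cv2.resize(S[0]["img"][180:310,320:480],None,fx=4.6,fy=4.6,interpolation=3))
t=np.linspace(0,6.28,25)
def b(n,c,z,R):
    a=(w2px(*S,np.c_[c[0]+R*np.cos(t),c[1]+R*np.sin(t),0*t+z])-[320,180])*4.6;print(n,a.min(0).round(),a.max(0).round())
b("held base",p,p[2]-.0257,.0215);b("b base",(.4495,-.3318),.06,.0215);b("b cap",(.4495,-.3318),.155,.0145);b("row2 base",(.467,-.182),.06,.0215);b("row2 cap",(.467,-.182),.155,.0145)
```

```text
(array([ 0.000e+00, -1.000e-01,  1.491e+02]), np.float64(0.003)) [ 0.4580145  -0.25689549  0.23510319]
held base [354. 241.] [438. 306.]
b base [436. 469.] [514. 536.]
b cap [481. 380.] [538. 426.]
row2 base [202. 345.] [275. 405.]
row2 cap [231. 253.] [283. 294.]
```

View pics/c5.png

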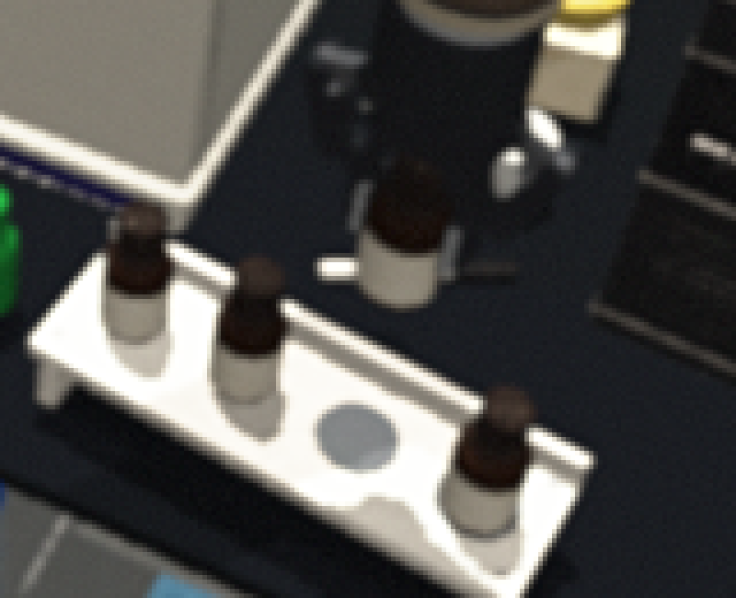

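Bottle b stands on its mark (base 443–519, bottom 536, same bias as row bottle 2). The held bottle is at 358–438, bottom 308, centred under the gripper within about 1 mm. Lowering.

>>> {"method": "apply_moves", "body": {
  "increments": [
    {"tx": 0, "ty": -0.5, "tz": 15, "spin": 0},
    {"tx": 0, "ty": -0.5, "tz": 35, "spin": 0},
    {"tx": 0, "ty": -0.5, "tz": 55, "spin": 0},
    {"tx": 0, "ty": -0.5, "tz": 75, "spin": 0},
    {"tx": 0, "ty": -0.5, "tz": 95, "spin": 0},
    {"tx": 0, "ty": -0.5, "tz": 112, "spin": 0},
    {"tx": 0, "ty": -0.5, "tz": 125, "spin": 0},
    {"tx": 0, "ty": -0.5, "tz": 135, "spin": 0},
    {"tx": 0, "ty": -0.5, "tz": 142, "spin": 0},
    {"tx": 0, "ty": -0.5, "tz": 146, "spin": 0},
    {"tx": 0, "ty": -0.5, "tz": 148, "spin": 0},
    {"tx": 0, "ty": -0.5, "tz": 149.5, "spin": 0}
  ]
}}

```text
time_s: 22.55
eef_pos: [0.4581, -0.2579, 0.0858]
ee_rot: [0.057, 0.998, -0.0, 0.0]
force: [-0.3, 0.5, 0.1]
width: 0.0411
gripper_force: 25.7
```

>>> {"method": "apply_moves", "body": {
  "increments": [
    {"tx": 0, "ty": 0, "tz": 0, "spin": 0},
    {"tx": 0, "ty": 0, "tz": 0, "spin": 0}
  ]
}}

```text
time_s: 22.8
eef_pos: [0.458, -0.2578, 0.0858]
ee_rot: [0.057, 0.998, -0.0, 0.0]
force: [-0.2, 0.0, 0.5]
width: 0.0412
gripper_force: 25.6
```

Barely touching; press 0.7 mm further, then release.

>>> {"method": "apply_moves", "body": {
  "increments": [
    {"tx": 0, "ty": 0, "tz": 0.5, "spin": 0},
    {"tx": 0, "ty": 0, "tz": 0.7, "spin": 0},
    {"tx": 0, "ty": 0, "tz": 0.7, "spin": 0}
  ]
}}

```text
time_s: 23.18
eef_pos: [0.4581, -0.2579, 0.0857]
ee_rot: [0.057, 0.998, 0.0, 0.0]
force: [-2.9, 1.4, 7.9]
width: 0.041
gripper_force: 26.5
```

>>> {"method": "apply_moves", "body": {
  "increments": [
    {"tx": 0, "ty": 0, "tz": 0, "spin": 0},
    {"tx": 0, "ty": 0, "tz": 0, "spin": 0},
    {"tx": 0, "ty": 0, "tz": 0, "spin": 0},
    {"tx": 0, "ty": 0, "tz": 0, "spin": 0},
    {"tx": 0, "ty": 0, "tz": 0, "spin": 0}
  ],
  "gripper": 0.4
}}

```text
time_s: 23.8
eef_pos: [0.4578, -0.2577, 0.0848]
ee_rot: [0.057, 0.998, 0.0, -0.0]
force: [0.2, 0.2, -0.3]
width: 0.06
gripper_force: 0.0
```

>>> {"method": "apply_moves", "body": {
  "increments": [
    {"tx": 0, "ty": 0, "tz": -5, "spin": 0},
    {"tx": 0, "ty": 0, "tz": -15, "spin": 0},
    {"tx": 0, "ty": 0, "tz": -30, "spin": 0},
    {"tx": 0, "ty": 0, "tz": -50, "spin": 0},
    {"tx": 0, "ty": 0, "tz": -75, "spin": 0},
    {"tx": 0, "ty": 0, "tz": -100, "spin": 0},
    {"tx": 0, "ty": 0, "tz": -130, "spin": 0},
    {"tx": 0, "ty": 0, "tz": -160, "spin": 0},
    {"tx": 0, "ty": 0, "tz": -180, "spin": 0},
    {"tx": 0, "ty": 0, "tz": -190, "spin": 0},
    {"tx": 0, "ty": 0, "tz": -190, "spin": 0}
  ]
}}

```text
time_s: 25.18
eef_pos: [0.458, -0.2579, 0.2756]
ee_rot: [0.057, 0.998, -0.0, 0.001]
force: [0.5, -0.2, -0.9]
width: 0.0603
gripper_force: 0.0
```

Run:
```python
from cam import *
S=cam("scene")
cv2.imwrite("pics/c6.png",cv2.resize(S[0]["img"][180:310,220:480],None,fx=3,fy=3,interpolation=3))
t=np.linspace(0,6.28,25)
def b(n,c,z,R):
    a=(w2px(*S,np.c_[c[0]+R*np.cos(t),c[1]+R*np.sin(t),0*t+z])-[220,180]+.5)*3;print(n,a.min(0).round(),a.max(0).round())
for n,c in(("b",(.4495,-.3318)),("a",(.458,-.257)),("row2",(.467,-.182))): b(n,c,.06,.0215);b(n,c,.155,.0145)
```

```text
b [586. 308.] [637. 351.]
b [615. 250.] [652. 279.]
a [508. 266.] [557. 308.]
a [532. 207.] [567. 235.]
row2 [434. 227.] [481. 266.]
row2 [452. 167.] [486. 193.]
```

View pics/c6.png

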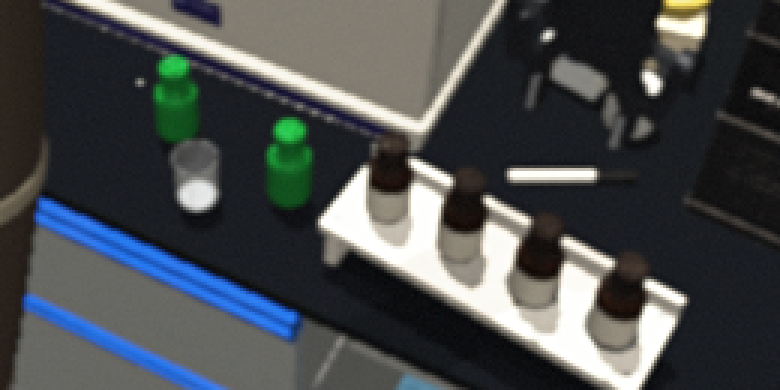

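All four bottles stand in line, with bases at x 510–558 (a) and 590–640 (b). Both match the predicted positions within about 2 mm, and the bystanders have not moved.

```bash
python3 -c "
from station import r
print(r.sign_off())"
```

```text
the job is handed in; nothing more can be done
None
```

Both brown bottles from the bench now stand upright on the two empty marks, within about 2 mm of centre by the last camera picture. All four are in line, and the job was handed in at about 25 s of the 64 s allowed.

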